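Slide the flat tin home under the harmonica block

ROBOT

A 6-joint arm with a two-finger parallel gripper is mounted at the origin on the work surface. World frame = base frame: x ahead of the robot, y to its left, z up, the work surface at z = 0. Lengths are in m, angles in rad, forces in N, time in s.
With the tool pointing down it reaches from about 0.25 to 0.725 m from the base axis. Payload 4 kg.
Tool frame: the origin (TCP) lies midway between the tips of the shut fingers; the grasp point (between the pads) lies 19 mm behind it (manip.hold_point_z is the y of the grasp point in the tool frame, in m); y points along the fingers, x is the direction in which the jaws open and shut, and the axes are right-handed (so a half turn about y gives the same grasp; the last joint's range is limited). The gripper opens to 85 mm and grips with 20 to 120 N. Pads are 22 mm wide; open, the fingers measure 114 mm over their backs; the gripper's body (76 mm by 85 mm) begins 54 mm behind the grasp point. The pads swing forward as they close: fully open they stand 13 mm farther back than shut.
Start: joints at [1.166, 0.241, 0.005, 1.335, 0, 1.571], TCP at [0.197, 0.46, 0.231] pointing down, gripper open.
Joint ranges: [-2.72, 2.72], [-1.05, 1.87], [-1.09, 1.28], [-1.99, 2.15], [-1.42, 1.44], [-3.14, 3.14]. Speed limits (rad/s): [2.79, 2.79, 3.14, 3.14, 3.14, 3.14].

INTERFACE

Orientations are given as a rotation vector (axis times angle).
In Python, from cell import manip gives the robot as it stands.
- The arm moves only by the tool send_rows, never from a script. Its argument "rows" is one flat list of numbers, 6 for each row, row after row: the shift along the world's x, y, z in cm, then the turn, a rotation vector about the world's x, y, z in degrees. In form: [dx, dy, dz, ax, ay, az, dx, dy, dz, ax, ay, az, ...]. A call has 1 to 12 rows; each row shifts and turns the commanded pose from where the row before left it; what a row does not reach is not made up. A row lasts 1/10 s, in which the tool goes at most 50 mm and 8.59 degrees, less where a joint would pass 70% of its speed; a pose out of reach is approached as far as the arm can. A call with a gripper value outside its range is refused whole. "fingers" is the opening, from 0 (shut) to 1 (fully open), set as the call begins (left out, the last holds). The fingers move at their own pace and stop on an object; the grip force is fixed at half the most. Time passes only in rows, so rows that do not move let the fingers close. It gives the time, the measured TCP pose, the force and the opening at its end, in the units of the state.
- manip.observe(): the state, without advancing time (a new reading comes with each control period).
- manip.get_image(name): name is "scene" or "top"; returns (picture, depth): 400x640x3 uint8, red, green, blue; 400x640 float32, m along the optical axis (not along the pixel's ray), 0 where there is no reading.
- manip.get_calibration(name): a dict with "fx", "fy", "cx", "cy" (pixels), "extrinsics" (4x4, takes a point from camera to world coordinates). Camera axes: x right, y up, looking along -z (the intrinsics and any distortion apply to the point x, -y, -z); pixel columns grow to the right and rows downward; lengths in m; the calibration is good to about 2 mm. A picture is of the moment at which its call begins. get_calibration takes no time and is no camera call.
- manip.hand_in(): hands the job in, once; it reports no verdict.
The state is a dict: "time_s": time; "qpos": joint angles; "joint_velocities": joint speeds; "joint_efforts": joint torques, N m; "tool_pos": TCP position; "eef_rot": TCP orientation; "ft_force": force on the tool from outside, world axes, zero at the start; "torque": the same for the moment, N m; "opening": finger opening in m.
Only numpy, scipy, OpenCV 4.12 (cv2) and the standard library are available. Lean on these libraries where they do the work, as an engineer would, in place of code of your own. Each camera call takes 0.05 s, during which the arm holds its last target. There are 200 camera calls.

TASK

Push the slim flat tin with the fingertips along the shelf and into the low bay under the harmonica block, lengthwise, until it is fully home against the wooden stop at the back of the bay. Keep it flat on the shelf all the way: do not lift, carry or tip it. Leave the harmonicas, the paperweight and the lamp switch as they are.

Things in the scene. Friction and masses are not known exactly. Their poses are not given: they have to be found in the camera images.
- block: Beech display block fixed to the shelf, 90 mm deep (x), 200 wide (y), 52 high. Origin: centre of its underside; x from front face (x = -45 mm, towards the robot) to back, y along its width, z up. It bridges a low bay. Slots along x = +21 mm hold five harmonicas, which rise to 126 mm above the shelf. A silver tuner is clipped over its -y end, reaching y = -107 mm, 57 mm high.
- bay_mouth (a point): Middle of the bay's opening in the block's front face, on the shelf (block frame x = -45, y = 0 mm). The bay is 92 mm wide (block y from -46 to +46 mm) and 17 mm high, between two solid feet. Axes as the block's.
- bay_stop (a point): Middle of the foot of the wooden stop strip that closes the bay at the back, on its face towards the mouth (block frame x = +35, y = 0 mm; 80 mm in from the mouth). Axes as the block's.
- tin: Slim flat closed tin, bare metal, 95 mm long (x), 64 wide (y), 14 thick, about 0.2 kg, lying loose and askew in front of the block. Origin: centre of its underside; z up. Either narrow end may go in first. When home its inner end touches the stop strip, its origin is at x = -12.5 mm in the block's frame, and its outer end stands 15 mm out of the block's front face.
- paperweight: Glass dome paperweight, loose, 72 mm across and 45 mm high, beside one end of the block. Origin: centre of its underside. To be left alone.
- lamp: Small lamp, fixed, beside the other end of the block: round black plastic base 104 mm across and 28 mm high, short stem and white globe, 188 mm high in all. Origin: centre of its underside; its x runs from its front, where the toggle is, to its back. To be left alone.
- toggle (a joint): Lamp's toggle switch, a 6 mm steel stub 18 mm long on the lamp base 30 mm towards the base's front from its centre; 0 = leaning to the lamp's front (off, as it starts), 0.7 rad = leaning back (on). To be left alone.
- harmonica0: Harmonica, loose, standing upright in a slot of the block, 27 x 21 mm in plan and 102 mm tall, at y = -72 mm of the block. Origin: centre of its lower end, 24 mm above the shelf. To be left alone.
- harmonica1: Harmonica, loose, standing upright in a slot of the block, 27 x 21 mm in plan and 102 mm tall, at y = -36 mm of the block. Origin: centre of its lower end, 24 mm above the shelf. To be left alone.
- harmonica2: Harmonica, loose, standing upright in a slot of the block, 27 x 21 mm in plan and 102 mm tall, at y = +0 mm of the block. Origin: centre of its lower end, 24 mm above the shelf. To be left alone.
- harmonica3: Harmonica, loose, standing upright in a slot of the block, 27 x 21 mm in plan and 102 mm tall, at y = +36 mm of the block. Origin: centre of its lower end, 24 mm above the shelf. To be left alone.
- harmonica4: Harmonica, loose, standing upright in a slot of the block, 27 x 21 mm in plan and 102 mm tall, at y = +72 mm of the block. Origin: centre of its lower end, 24 mm above the shelf. To be left alone.
There are look-alikes about, which are no part of the job. There is more than one size of the tin; the job needs the middle-sized.

How it is judged:
At the end, for the whole second after the job is handed in: The tin lies flat on the shelf inside the bay, lengthwise (within 0.1 rad of the block), its inner end within 4 mm of the stop strip, at rest; the harmonicas stand in their slots, the paperweight is within 15 mm of where it was and the lamp switch is still off (x of tin in the frame of block between -0.0165 and -0.0085 m and y of tin in the frame of block between -0.016 and 0.016 m and angle between the x axis of tin and the x axis of block, either way round below 0.1 rad and angle between tin's own z axis and vertical below 0.04 rad and height (world z) of tin below 0.003 m and linear speed of tin below 0.01 m/s and distance of paperweight from where it was at the start of the episode below 0.015 m and value of joint toggle below 0.2 rad and distance of each of harmonica0, harmonica1, harmonica2, harmonica3, harmonica4 from where it was at the start of the episode below 0.01 m and angle between each of harmonica0, harmonica1, harmonica2, harmonica3, harmonica4's own z axis and vertical below 0.2 rad); the robot touches nothing.
It fails at once if the tin is lifted off the shelf (its underside's centre more than 8 mm up) (height (world z) of tin above 0.008 m).
It fails at once if the tin is tipped by more than 0.1 rad (angle between tin's own z axis and vertical above 0.1 rad).
It fails at once if the paperweight is moved by more than 15 mm (distance of paperweight from where it was at the start of the episode above 0.015 m).
It fails at once if the lamp switch is moved by more than 0.2 rad (value of joint toggle above 0.2 rad).
It fails at once if a harmonica is knocked (leans over 0.2 rad) or raised or shifted by more than 10 mm (angle between any of harmonica0, harmonica1, harmonica2, harmonica3, harmonica4's own z axis and vertical above 0.2 rad or distance of any of harmonica0, harmonica1, harmonica2, harmonica3, harmonica4 from where it was at the start of the episode above 0.01 m).
It also fails if it takes over 72 s, if anything falls off the work surface, if the arm or the gripper's body presses on something with over 40 N, if the wrist force passes 120 N, or if a joint passes its speed limit or range.

## Working session

There is one attempt and no reset: what is moved stays moved. The work goes in short steps, Python scripts to look and compute and a tool call to move; the robot and the scene stay as the last step left them, time stands still between calls to the robot, and variables do not carry over. Pictures are saved under pics/ and viewed, about 8 in all and at most 12, crops included, and the job is handed in when it is done.

Besides the shell and the picture viewer there is one more tool, called after ">>>" as name(argument=value, ...) on one line, values as JSON. send_rows: Moves the arm, as the interface text tells. Its arguments: {"type":"object","properties":{"rows":{"type":"array"},"fingers":{"type":"number"}},"required":["rows"]}

```bash
mkdir -p pics; cat > h.py <<'E'
from cell import manip
import numpy as np, cv2
def shot(n,tag):
    im,d=manip.get_image(n); cv2.imwrite(f'pics/{tag}.png',im[:,:,::-1]); np.save(f'pics/{tag}.npy',d); return im,d
def world(n,d,u,v,z=None):
    c=manip.get_calibration(n);E=np.array(c['extrinsics'])
    r=np.array([(u-c['cx'])/c['fx'],-(v-c['cy'])/c['fy'],-1.])
    if z is None: return E[:3,:3]@(r*np.median(d[v-1:v+2,u-1:u+2]))+E[:3,3]
    w=E[:3,:3]@r; return E[:3,3]+w*(z-E[2,3])/w[2]
E
python3 - <<'E'
from h import *
for n in('scene','top'): shot(n,n+'0'); print({k:np.round(v,3).tolist() for k,v in manip.get_calibration(n).items()})
print(manip.observe())
E
```

```text
{'fx': 360.9, 'fy': 360.9, 'cx': 323.105, 'cy': 200.05, 'extrinsics': [[0.189, -0.775, 0.603, 1.016], [0.982, 0.16, -0.103, -0.029], [-0.017, 0.612, 0.791, 0.626], [0.0, 0.0, 0.0, 1.0]]}
{'fx': 480.166, 'fy': 480.166, 'cx': 313.792, 'cy': 208.379, 'extrinsics': [[0.012, 0.973, -0.23, 0.335], [-1.0, 0.012, -0.002, 0.032], [0.001, 0.23, 0.973, 1.095], [0.0, 0.0, 0.0, 1.0]]}
{'time_s': 0.1, 'qpos': array([ 1.16600161e+00,  2.41300496e-01,  3.82684839e-03,  1.33521365e+00,
       -1.34774308e-05,  1.57081288e+00]), 'joint_velocities': array([-5.65109858e-05, -1.47672407e-03,  3.40193592e-03, -7.18797380e-04,
       -7.51876957e-04, -8.00538639e-04]), 'joint_efforts': array([ 2.82871033e-04, -3.73137832e+01,  2.53010756e+01,  1.08844112e-02,
        1.27442112e-05,  4.87097637e-06]), 'tool_pos': array([0.19668778, 0.45905083, 0.23050829]), 'eef_rot': array([-1.37501885, -0.90489733,  0.90748357]), 'ft_force': array([-0.01903812,  0.16139033,  0.65986777]), 'torque': array([ 0.01355218,  0.06024734, -0.01832444]), 'opening': 0.08572364623239734}
```

View pics/top0.png

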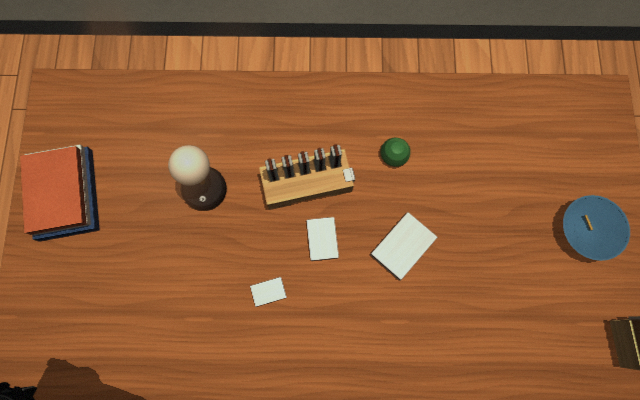

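View pics/scene0.png

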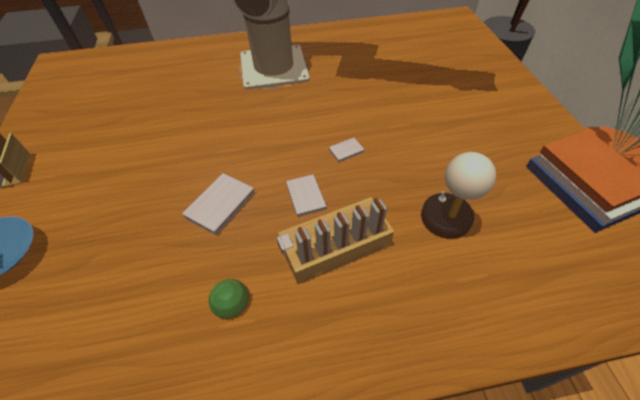

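The top view shows the block at about (306,180) and the tuner at (349,174). The paperweight is at (396,152) and the lamp at (203,190). The middle-sized tin is at (322,239), with a smaller look-alike at (268,292) and a larger one at (404,246).

```bash
python3 - <<'E'
from h import *
im=cv2.imread('pics/top0.png')
cv2.imwrite('pics/crop0.png',cv2.resize(im[140:270,250:370],None,fx=4.5,fy=4.5,interpolation=cv2.INTER_CUBIC))
d=np.load('pics/top0.npy')
m=cv2.inRange(im,(150,150,150),(255,255,255)); n,l,s,c=cv2.connectedComponentsWithStats(m)
for i in range(1,n):
    if s[i,4]>300:
        r=cv2.minAreaRect(np.argwhere(l==i)[:,::-1].astype(np.float32)); b=cv2.boxPoints(r)
        P=np.array([world('top',d,u,v,.014)[:2] for u,v in b]); print(r,P.round(4).tolist(),P.mean(0),np.linalg.norm(P-np.roll(P,1,0),axis=1))
E
```

```text
((186.5, 160.5), (27.0, 29.0), 90.0) [[0.736, 0.3735], [0.7368, 0.3044], [0.6696, 0.3], [0.6688, 0.3682]] [0.7027778  0.33653221] [0.06741449 0.06911382 0.06736164 0.06818202]
((404.0132751464844, 245.1990966796875), (39.228057861328125, 55.59660339355469), 41.18592834472656) [[0.487, -0.0967], [0.5852, -0.1828], [0.5255, -0.2481], [0.4297, -0.1618]] [ 0.50683322 -0.17237739] [0.08670042 0.13055355 0.08848098 0.12893537]
((321.9205627441406, 238.2323455810547), (40.507965087890625, 27.57697296142578), 84.0938491821289) [[0.5632, 0.0511], [0.5706, -0.0119], [0.4776, -0.0216], [0.4704, 0.0403]] [0.52043972 0.01449062] [0.09337305 0.06350482 0.09351379 0.06227782]
((267.5046081542969, 291.3486328125), (21.072179794311523, 31.99139976501465), 73.3007583618164) [[0.4107, 0.1757], [0.4318, 0.108], [0.3875, 0.0934], [0.3668, 0.1605]] [0.39919223 0.13438593] [0.04646941 0.07090524 0.04665678 0.07023902]
```

View pics/crop0.png

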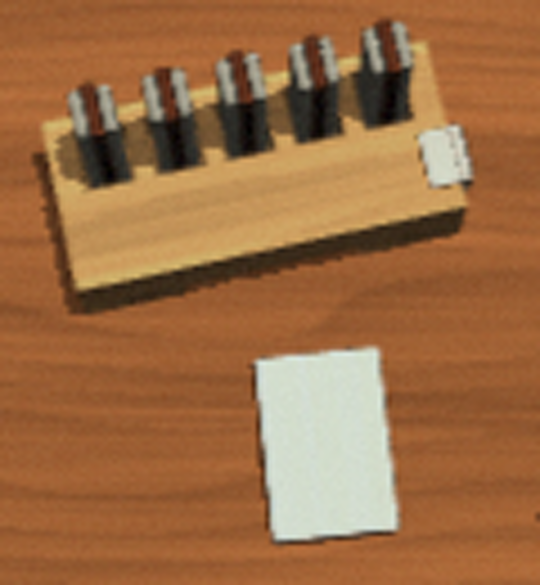

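The crop shows the block's top corners at about (43,122), (425,42), (465,208) and (76,290) in crop pixels. The tin's corners are at about (255,360), (378,348), (398,529) and (274,542).

```bash
python3 - <<'E'
from h import *
d=np.load('pics/top0.npy')
f=lambda L,z:np.array([world('top',d,250+(u+.5)/4.5-.5,140+(v+.5)/4.5-.5,z) [:2] for u,v in L])
def fit(P,M):
    a,b=P-P.mean(0),M-M.mean(0); th=np.arctan2((b[:,0]*a[:,1]-b[:,1]*a[:,0]).sum(),(a*b).sum())
    R=np.array([[np.cos(th),-np.sin(th)],[np.sin(th),np.cos(th)]]); t=P.mean(0)-R@M.mean(0)
    print('pose',t,np.degrees(th),'res mm',((P-M@R.T-t)*1e3).round(1).tolist()); return R,t
R,t=fit(f([(43,122),(425,42),(465,208),(76,290)],.052),np.array([[.045,.1],[.045,-.1],[-.045,-.1],[-.045,.1]]))
Rt,tt=fit(f([(255,360),(378,348),(398,529),(274,542)],.014),np.array([[.0475,.032],[.0475,-.032],[-.0475,-.032],[-.0475,.032]]))
print('tin in block mm',R.T@(tt-t)*1e3); 
print('home origin',t+R@[-.0125,0],'outer end',t+R@[-.06,0])
print('z tin',world('top',d,322,239),'block',world('top',d,300,190))
E
```

```text
pose [0.6554887  0.05266445] 13.003694141500919 res mm [[-0.1, -1.0], [0.0, 0.5], [-0.1, 0.9], [0.2, -0.4]]
pose [0.51995607 0.01405492] 6.5075479171180275 res mm [[-0.6, -0.5], [-0.8, 0.3], [0.7, 0.8], [0.7, -0.6]]
tin in block mm [-140.74464675   -7.12268695]
home origin [0.64330926 0.04985178] outer end [0.59702737 0.03916362]
z tin [0.5183711  0.01425348 0.01308438] block [0.62323899 0.06532021 0.05057523]
```

```bash
python3 - <<'E'
from h import *
from scipy.spatial.transform import Rotation as Ro
o=manip.observe(); M=Ro.from_rotvec(o['eef_rot']).as_matrix(); print(M.round(3))
x=np.degrees(np.arctan2(M[1,0],M[0,0])); print('tool x yaw',x,'needs 103 or -77:',103-x,-77-x, 'q',o['qpos'].round(3))
E
```

```text
[[ 0.394 -0.001 -0.919]
 [ 0.919 -0.002  0.394]
 [-0.002 -1.    -0.   ]]
tool x yaw 66.80602262740707 needs 103 or -77: 36.193977372592926 -143.80602262740706 q [ 1.166  0.241  0.004  1.335 -0.     1.571]
```

>>> send_rows(rows=[2,-3.8,0,0,0,3,2,-3.8,0,0,0,3,2,-3.8,0,0,0,3,2,-3.8,0,0,0,3,2,-3.8,0,0,0,3,2,-3.8,0,0,0,3], fingers=0.35)

```text
time_s: 0.7
tool_pos: [0.3171, 0.2299, 0.231]
eef_rot: [-1.25, -1.144, 1.145]
ft_force: [1.3, 0.9, 1.5]
opening: 0.0296
```

```bash
cat > st.py <<'E'
from h import *
from scipy.spatial.transform import Rotation as Ro
o=manip.observe(); M=Ro.from_rotvec(o['eef_rot']).as_matrix()
R=np.array([[np.cos(.227),-np.sin(.227)],[np.sin(.227),np.cos(.227)]])
print(o['time_s'],o['tool_pos'].round(4),'yaw',np.degrees(np.arctan2(M[1,0],M[0,0])).round(2),'down',M[:,1].round(3),'q',o['qpos'].round(2),'F',o['ft_force'].round(2),o['opening'])
print('tcp in block mm',(R.T@(o['tool_pos'][:2]-[.6555,.0527])*1e3).round(1))
E
python3 st.py
```

```text
0.7 [0.3171 0.2299 0.231 ] yaw 84.96 down [-0. -0. -1.] q [ 0.63  0.03 -0.25  1.3  -0.    0.72] F [1.34 0.85 1.54] 0.029625038439768273
tcp in block mm [-289.8  248.8]
```

>>> send_rows(rows=[2.1,-3.8,0,0,0,3,2.1,-3.8,0,0,0,3,2.1,-3.8,0,0,0,3,2.1,-3.8,0,0,0,3,2.1,-3.8,0,0,0,3,2.1,-3.9,0,0,0,3,0,0,-4,0,0,0,0,0,-4,0,0,0,0,0,-4,0,0,0,0,0,-4,0,0,0,0,0,-3,0,0,0,0,0,0,0,0,0])

```text
time_s: 1.9
tool_pos: [0.4384, 0.0025, 0.0374]
eef_rot: [-1.087, -1.365, 1.376]
ft_force: [-0.1, 0.1, -0.9]
opening: 0.03
```

```bash
python3 st.py
```

```text
1.9 [0.4384 0.0025 0.0374] yaw 102.8 down [-0.01 -0.   -1.  ] q [ 0.01  0.32 -0.45  0.81  0.   -0.22] F [-0.08  0.09 -0.92] 0.030041139994841152
tcp in block mm [-222.8   -0. ]
```

>>> send_rows(rows=[0,-0.2,-1,0,0,0,0,0,-1,0,0,0,0,0,-1,0,0,0,0,0,0,0,0,0,0,0,0,0,0,0])

```text
time_s: 2.4
tool_pos: [0.4431, 0.0006, 0.0115]
eef_rot: [-1.095, -1.372, 1.372]
ft_force: [-0.5, -0.4, -0.1]
opening: 0.0298
```

```bash
python3 st.py
```

```text
2.4 [0.4431 0.0006 0.0115] yaw 102.81 down [ 0.  0. -1.] q [ 0.    0.36 -0.47  0.73  0.   -0.22] F [-0.5  -0.36 -0.1 ] 0.029849335661295835
tcp in block mm [-218.7   -3. ]
```

>>> send_rows(rows=[0,0,-0.4,0,0,0,0,0,-0.4,0,0,0,0.49,0.11,0,0,0,0,0.49,0.11,0,0,0,0,0.49,0.11,0,0,0,0,0.49,0.11,0,0,0,0,0.49,0.11,0,0,0,0,0.49,0.12,0,0,0,0,0.49,0.12,0,0,0,0,0.49,0.11,0,0,0,0,0,0,0,0,0,0])

```text
time_s: 3.5
tool_pos: [0.4834, 0.0099, 0.0034]
eef_rot: [-1.096, -1.374, 1.371]
ft_force: [-0.3, -0.3, 0.7]
opening: 0.0301
```

```bash
python3 st.py; python3 - <<'E'
from h import *
im,d=shot('top','top1'); 
cv2.imwrite('pics/crop1.png',cv2.resize(im[140:270,250:370,::-1],None,fx=4.5,fy=4.5,interpolation=cv2.INTER_CUBIC))
E
```

```text
3.5 [0.4834 0.0099 0.0034] yaw 102.82 down [ 0.002  0.001 -1.   ] q [ 0.02  0.44 -0.38  0.75  0.   -0.2 ] F [-0.26 -0.3   0.66] 0.030136514938809107
tcp in block mm [-177.3   -3. ]
```

View pics/crop1.png

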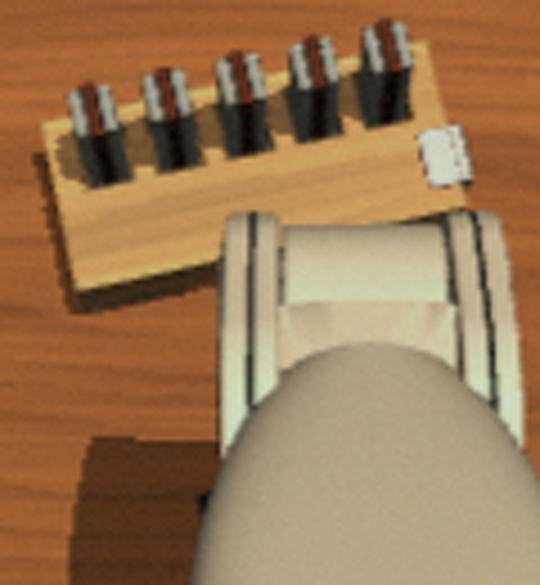

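The arm hides the tin in the top view, so I'll use the scene camera.

```bash
python3 - <<'E'
from h import *
im,d=shot('scene','sc1'); 
cv2.imwrite('pics/crop2.png',cv2.resize(im[150:290,250:410,::-1],None,fx=4.2,fy=4.2,interpolation=cv2.INTER_CUBIC))
E
```

```text
(no output)
```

View pics/crop2.png

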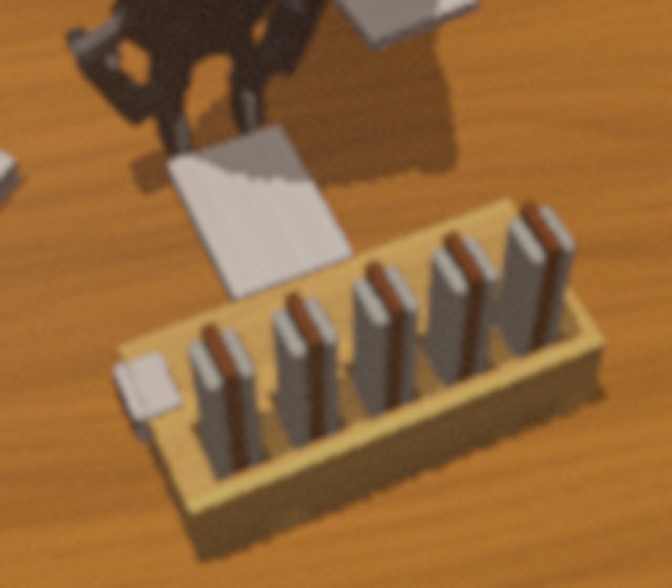

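The scene view shows both fingers on the tin's outer end. The tin's corners are at about (168,160), (283,126), (352,254) and (233,300) in crop pixels. I'll cross-check this camera against the block's corners.

```bash
cat > sc.py <<'E'
from h import *
R=np.array([[np.cos(.227),-np.sin(.227)],[np.sin(.227),np.cos(.227)]]);t=np.array([.6555,.0527])
def b(L,z): 
    return np.array([(R.T@(world('scene',None,250+(u+.5)/4.2-.5,150+(v+.5)/4.2-.5,z)[:2]-t)*1e3) for u,v in L]).round(1)
E
python3 - <<'E'
from sc import *
print('tin',b([(168,160),(283,126),(352,254),(233,300)],.014).tolist())
print('block',b([(120,348),(512,198),(604,340),(194,510)],.052).tolist())
E
```

```text
tin [[-166.5, -31.1], [-162.8, 33.2], [-70.7, 31.0], [-69.7, -33.6]]
block [[-41.7, -97.6], [-43.9, 103.1], [44.5, 101.6], [46.6, -96.3]]
```

>>> send_rows(rows=[0.58,0.14,0,0,0,0,0.58,0.14,0,0,0,0,0.58,0.14,0,0,0,0,0.58,0.14,0,0,0,0,0.58,0.14,0,0,0,0,0.58,0.14,0,0,0,0,0.58,0.14,0,0,0,0,0.58,0.14,0,0,0,0,0.58,0.14,0,0,0,0,0.58,0.14,0,0,0,0,0.58,0.14,0,0,0,0,0,0,0,0,0,0])

```text
time_s: 4.8
tool_pos: [0.5474, 0.0253, 0.0034]
eef_rot: [-1.096, -1.374, 1.371]
ft_force: [0.1, -0.4, 0.6]
opening: 0.0296
```

```bash
python3 st.py; python3 - <<'E'
from h import *
im,d=shot('scene','sc2'); 
cv2.imwrite('pics/crop3.png',cv2.resize(im[150:290,250:410,::-1],None,fx=4.2,fy=4.2,interpolation=cv2.INTER_CUBIC))
E
```

```text
4.8 [0.5474 0.0253 0.0034] yaw 102.82 down [ 0.002  0.    -1.   ] q [ 0.05  0.54 -0.2   0.83  0.   -0.18] F [ 0.08 -0.45  0.56] 0.02958771565344228
tcp in block mm [-111.5   -2.4]
```

View pics/crop3.png

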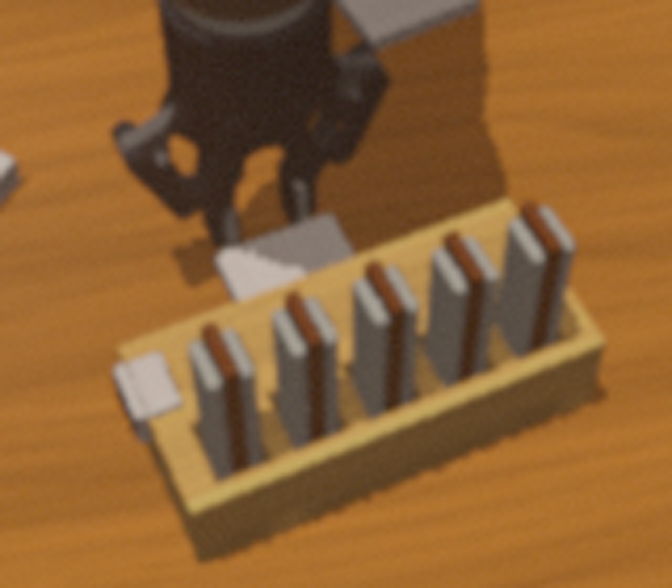

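The tin is straight and has entered the bay, with nothing else disturbed. I'll push on and slow down near the stop.

>>> send_rows(rows=[0.58,0.14,0,0,0,0,0.58,0.14,0,0,0,0,0.58,0.14,0,0,0,0,0.58,0.14,0,0,0,0,0.58,0.14,0,0,0,0,0.3,0.07,0,0,0,0,0.2,0.05,0,0,0,0,0,0,0,0,0,0])

```text
time_s: 5.65
tool_pos: [0.5803, 0.0333, 0.0033]
eef_rot: [-1.095, -1.372, 1.372]
ft_force: [0.1, -0.6, 0.7]
opening: 0.03
```

```bash
python3 st.py
```

```text
5.65 [0.5803 0.0333 0.0033] yaw 102.81 down [ 0.001  0.    -1.   ] q [ 0.06  0.59 -0.1   0.88  0.   -0.17] F [ 0.13 -0.65  0.73] 0.03003835567604484
tcp in block mm [-77.6  -2. ]
```

>>> send_rows(rows=[0.15,0.03,0,0,0,0,0.15,0.04,0,0,0,0,0.15,0.03,0,0,0,0,0,0,0,0,0,0])

```text
time_s: 6.05
tool_pos: [0.5849, 0.0342, 0.0033]
eef_rot: [-1.096, -1.372, 1.372]
ft_force: [0.1, -0.4, 0.7]
opening: 0.03
```

>>> send_rows(rows=[0.1,0.02,0,0,0,0,0.1,0.02,0,0,0,0])

```text
time_s: 6.25
tool_pos: [0.5862, 0.0345, 0.0033]
eef_rot: [-1.095, -1.371, 1.372]
ft_force: [-1.4, 0.2, 2.4]
opening: 0.0298
```

>>> send_rows(rows=[0.1,0.02,0,0,0,0,0,0,0,0,0,0])

```text
time_s: 6.45
tool_pos: [0.5877, 0.0349, 0.0033]
eef_rot: [-1.095, -1.372, 1.372]
ft_force: [-1.1, -0.1, 0.5]
opening: 0.0295
```

>>> send_rows(rows=[0.1,0.02,0,0,0,0,0,0,0,0,0,0])

```text
time_s: 6.65
tool_pos: [0.5878, 0.0348, 0.0033]
eef_rot: [-1.094, -1.371, 1.373]
ft_force: [-3.9, -1.3, 3.1]
opening: 0.0305
```

>>> send_rows(rows=[0.1,0.02,0,0,0,0,0,0,0,0,0,0])

```text
time_s: 6.85
tool_pos: [0.5878, 0.0348, 0.0032]
eef_rot: [-1.093, -1.369, 1.374]
ft_force: [-5.7, -3.0, 5.8]
opening: 0.0296
```

The tool has stalled with the force rising at TCP block x of about -70 mm, which matches the stop. I'll back off and check.

>>> send_rows(rows=[-0.5,-0.12,0,0,0,0,-1,-0.23,0,0,0,0,-2,-0.46,0,0,0,0,-2,-0.46,0,0,0,0,-2,-0.4,3,0,0,0,-3,-0.5,4,0,0,0,-3,3,4,0,0,0,-3,4,4,0,0,0,-2,4.5,2,0,0,0,-1,4.5,0,0,0,0,-1,4.5,0,0,0,0,0,0,0,0,0,0])

```text
time_s: 8.05
tool_pos: [0.3965, 0.2081, 0.1584]
eef_rot: [-1.091, -1.383, 1.373]
ft_force: [0.5, -0.9, 0.2]
opening: 0.0297
```

```bash
python3 st.py; python3 - <<'E'
from h import *
im,d=shot('top','top2'); 
cv2.imwrite('pics/crop4.png',cv2.resize(im[140:270,230:410,::-1],None,fx=4.4,fy=4.4,interpolation=cv2.INTER_CUBIC))
E
```

```text
8.05 [0.3965 0.2081 0.1584] yaw 103.27 down [ 0.004  0.004 -1.   ] q [ 0.48  0.18 -0.27  1.12  0.    0.25] F [ 0.46 -0.93  0.19] 0.029707510154068067
tcp in block mm [-217.4  209.7]
```

View pics/crop4.png

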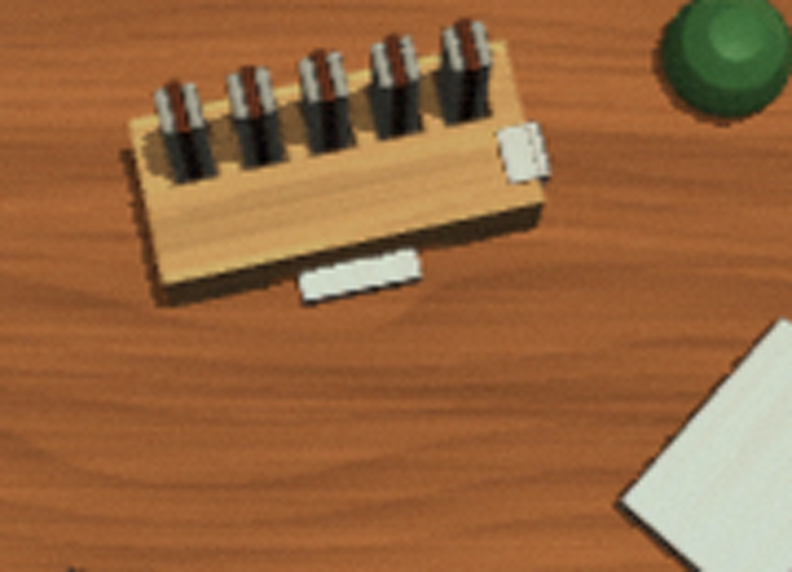

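The tin's outer end shows square in front of the block, with its outer corners at about (305,300) and (421,276) in crop pixels. The harmonicas and paperweight look unchanged.

```bash
python3 - <<'E'
from sc import *
P=np.array([R.T@(world('top',None,230+(u+.5)/4.4-.5,140+(v+.5)/4.4-.5,.014)[:2]-t)*1e3 for u,v in [(305,299),(421,276)]])
e=P[1]-P[0]; print(P.round(1),'y mid',P[:,1].mean(),'outer x',P[:,0].mean(),'(want -60) angle deg',np.degrees(np.arctan2(e[0],-e[1])))
a,c=cv2.imread('pics/top0.png')[125:215,165:225].astype(int),cv2.imread('pics/top2.png')[125:215,165:225].astype(int); print('lamp diff',abs(a-c).mean(),abs(a-c)[55:85,25:60].max())
E
```

```text
[[-59.2  29.6]
 [-60.  -32.7]] y mid -1.579794876922513 outer x -59.60906468047567 (want -60) angle deg -0.7916066364772312
lamp diff 3.259567901234568 15
```

```bash
python3 -c "
from cell import manip
print(manip.hand_in())"
```

```text
the job is handed in; nothing more can be done
None
```

I pushed the middle-sized tin flat along the shelf with two spread fingertips, squaring it up on the way. It went into the bay until the tool stalled against the stop with the force rising to about 9 N. I then backed the arm clear and handed the job in at about 8 s.

Last checks, from the top camera:
- **Tin:** its outer end is at block x = -59.6 mm (nominal -60). Its centre is at y of about -1.6 mm, and it is about 0.8° off the block's axis. All of these are within the limits.
- **Left alone:** the harmonicas and paperweight looked unchanged. I did not measure the toggle's angle; the pixels around it barely changed from the first picture.
- **Disagreements:** none of the final checks failed. The scene camera read the block's corners 1–4 mm off the top camera, so I used the top camera for the final figures.

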